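# Pack the clamping square and sanding block into their stepped tray

## Robot

A 6-joint arm with a two-finger parallel gripper is mounted at the origin on a cart in front of the work surface, level with it; the furniture and walls round the work are solid. World frame = base frame: x ahead of the robot, y to its left, z up, the work surface at z = 0. Lengths are in m, angles in degrees, forces in N, time in s.
With the tool pointing down it reaches from about 0.425 to 0.925 m from the base axis. Payload 12.5 kg.
Tool frame: the origin (TCP) lies on the centre line of the jaws, within the pads' length; the fingertips stand 17 mm ahead of it and the grasp point (between the pads) lies 2 mm behind it (robot.finger_overhang is the distance from the TCP to the fingertips, in m); z points along the fingers, y is the line along which they close (so a half turn about z gives the same grasp; the last joint's range is limited). The gripper opens to 85 mm and grips with 20 to 120 N. Pads are 22 mm wide; open, the fingers measure 114 mm over their backs; the gripper's body (76 mm by 85 mm) begins 54 mm behind the grasp point. The pads swing forward as they close: fully open they stand 13 mm farther back than shut.
Start: joints at [-76.467, 28.126, 89.318, -0, 62.55, -6.05], TCP at [0.21, -0.589, 0.248] pointing down, gripper open.
Joint ranges: [-177.58, 177.58], [-47.91, 125.51], [2.72, 160], [-65.01, 245.01], [3.68, 167.84], [-153.87, 153.87]. Speed limits (degrees/s): [127.2, 127.2, 159.86, 180, 180, 180].

## Interface

Orientations are given as a 3x3 rotation matrix whose columns are the frame's x, y, z axes.
In Python, from bench import get_obs, cams, sign_off, nets, robot gives the robot as it stands.
- The arm moves only by the shell command python3 -m inch 'ROWS' [FORCE]. ROWS is JSON, a list of rows, each a list of 7 numbers: the shift along the world's x, y, z in cm, then the turn, a rotation vector about the world's x, y, z in rad, then the finger opening in cm, from 0 to 8.54. In form: [[tx, ty, tz, ax, ay, az, grip], ...]. A call has 1 to 20 rows; each row shifts and turns the commanded pose from where the row before left it; what a row does not reach is not made up. A row lasts 1/12 s, in which the tool goes at most 41.7 mm and 7.16 degrees, less where a joint would pass 70% of its speed; a pose out of reach is approached as far as the arm can. A call with a gripper value outside its range is refused whole. The fingers move at their own pace and stop on an object; FORCE is the grip in N (left out, the last holds). Time passes only in rows, so rows that do not move let the fingers close. It gives the time, the measured TCP pose, the force, the opening and the grip force at its end, in the units of the state.
- get_obs(): the state, without advancing time (a new reading comes with each control period).
- cams.read_camera(name): name is "side" or "top"; returns the picture (400x640x3 uint8, red, green, blue); there is no depth.
- cams.camera_info(name): a dict with "fov_y" (degrees; the focal length in pixels is half the picture's height over the tangent of half this angle, whatever the lens; pixels are square), "cx", "cy" (the principal point, pixels), "R" (3x3) and "t" (3): a world point X has camera coordinates R X + t. Camera axes: x right, y down, z forward; pixel columns grow to the right and rows downward; lengths in m; the calibration is good to about 2 mm. A picture is of the moment at which its call begins. camera_info takes no time and is no camera call.
- sign_off(): hands the job in; it is judged then, once.
Trained networks look in the newest picture that a camera, given by its name, has taken for a name from the list of things; names that differ only in an ending like _2 or _b are one class to them, and where a whole thing is asked for, a point or a joint stands for the part that bears it (a point fixed in the world has none). Each returns a list of dicts, best first, with "conf" (0 to 1); they miss things now and then, are a little off and sometimes report something else, mostly with a low value. They report only what shows in the picture. A call takes as long as a camera call. They do not tell look-alikes from the thing itself.
- nets.regions_of(name, camera): "mask" (400x640 bool, what is visible of it) and "point" ([column, row] in pixels, amid what is visible of it).
- nets.landmark_of(name, camera): "point" ([column, row] in pixels: a listed point, or the origin of a listed thing).
The state is a dict: "time": time; "joint_pos": joint angles; "joint_velocities": joint speeds; "joint_torque": joint torques, N m; "tool_pos": TCP position; "ee_rot": TCP orientation; "contact_force": force on the tool from outside, world axes, zero at the start; "ft_torque": the same for the moment, N m; "gripper_width": opening from 0.0 (shut) to 1.0 (fully open); "gripper_force": force on a finger pad.
Only numpy, scipy, OpenCV 4.12 (cv2) and the standard library are available. Lean on these libraries where they do the work, as an engineer would, in place of code of your own. Each camera call takes 0.05 s, during which the arm holds its last target. There are 200 camera calls.

## Task

Put the kit away in the wooden tray with the step in one corner: first lay the large blue clamping square in it, flat on the tray floor, the only way round that it fits past the step, and let go of it; then stand the cork sanding block, on its long edge as it stands now, on the tray floor in the gap between the square's two arms, the tray's rim and the step. Leave the small blue square where it is.

Things in the scene. Friction and masses are not known exactly. Their poses are not given: they have to be found in the camera images.
- tray: wooden tray fixed to the table, 116 (x) x 218 (y) mm, 14 high; origin centre of underside, z up. Grey floor at z 6: x -46..46, y -97..97; rim 8 mm above it. A step as high as the rim fills corner x 12..46, y 64..97. Square: axes along the tray's (long arm at -x rim, short at -y), 7 mm play all round, its point at x -19, y -10, z 21. That leaves a 45 x 114 mm gap for the block, centred at x 23.5, y 7.
- large_square_grip (a point): large blue L-shaped clamping square lying flat, 180 g, 78 (x) x 180 (y) mm, 30 thick, arms 40 wide: the long one along y at the -x side, the short one toward +x at the -y end. Point: in the long arm on its centre line, half-way up, 10 mm to -y of mid-length (outline centre at +19, +10 mm from it); z up. Grip across the long arm by the upper 20 mm, so that the fingers clear the tray's rim.
- sanding_block_centre (a point): tan cork sanding block standing on its long edge, 80 g: 95 mm long (y axis, level), 26 thick (z axis, level), 58 tall (x axis, vertical). Point: its centre, 29 mm above its underside. In the tray its length goes along tray y, either end first. Grip across the 26 mm by the upper 25 mm, so that the fingers stay above the seated square, whose top is 30 mm above the tray floor.
- small_square: bystander that stays where it is: blue L-shaped clamping square like the large one but only 62 x 95 mm, 22 mm thick, too small for the tray. Origin: centre of its outline, at its underside.
Things that resemble listed ones, but are neither listed nor needed, are in the scene too. What is shaped like the part that bears sanding_block_centre but black or white is not meant.

How it is judged (in metres and radians):
On the way, in this order (a step that is already met when the one before it is completed fails the run):
1. the large square lies flat on the tray floor, the right way round, let go (x of large_square_grip in the frame of tray between -0.032 and -0.006 m and y of large_square_grip in the frame of tray between -0.023 and 0.003 m and z of large_square_grip in the frame of tray between 0.017 and 0.025 m and angle between the y axis of large_square_grip and the y axis of tray, either way round below 0.2 rad and contact force between large_square and the fingers below 0.1 N), for 0.2 s.
2. the sanding block stands on the tray floor in the gap, let go (x of sanding_block_centre in the frame of tray between 0.0075 and 0.0395 m and y of sanding_block_centre in the frame of tray between -0.009 and 0.023 m and z of sanding_block_centre in the frame of tray between 0.031 and 0.039 m and angle between the y axis of sanding_block_centre and the y axis of tray, either way round below 0.35 rad and contact force between sanding_block and the fingers below 0.1 N), for 0.2 s.
At the end, for the whole second after the job is handed in: Large square flat on the tray floor, right way round (within 4 mm in height, 13 mm in x and y, 0.2 rad); sanding block on its long edge on the tray floor in the gap (within 4 mm in height, 16 mm in x and y, 0.35 rad); both released and at rest (all of step 1 and all of step 2 and linear speed of each of large_square, sanding_block below 0.02 m/s); the robot touches nothing.
It fails at once if the small square was shifted by more than 30 mm (distance of small_square from where it was at the start of the episode above 0.03 m).
It also fails if it takes over 51 s, if anything falls off the work surface, if the arm or the gripper's body presses on something with over 40 N, if the wrist force passes 120 N, or if a joint passes its speed limit or range.

## Working session

There is one attempt and no reset: what is moved stays moved. The work goes in short steps, Python scripts to look and compute and a shell command to move; the robot and the scene stay as the last step left them, time stands still between calls to the robot, and variables do not carry over. Pictures are saved under pics/ and viewed, at most 11 in all, crops included, and the job is handed in when it is done.

```bash
mkdir -p pics; cat > h.py <<'E'
import numpy as np, cv2
from bench import get_obs, cams, nets
def P(c):
    i=cams.camera_info(c); f=200/np.tan(np.radians(i["fov_y"]/2))
    K=np.array([[f,0,i["cx"]],[0,f,i["cy"]],[0,0,1]]); R=np.array(i["R"]);t=np.array(i["t"])
    return K,R,t
def ray(c,p,z):
    K,R,t=P(c); d=R.T@np.linalg.inv(K)@np.array([p[0],p[1],1.]); o=-R.T@t
    return o+d*(z-o[2])/d[2]
def tri(p,q,a="top",b="side"):
    A=[];B=[]
    for c,u in((a,p),(b,q)):
        K,R,t=P(c); M=K@np.c_[R,t]
        A+= [u[0]*M[2]-M[0],u[1]*M[2]-M[1]]
    A=np.array(A); return np.linalg.lstsq(A[:,:3],-A[:,3],rcond=None)[0]
def proj(c,X):
    K,R,t=P(c); v=K@(R@np.array(X)+t); return v[:2]/v[2]
def shot(c,n):
    im=cams.read_camera(c); cv2.imwrite(f"pics/{n}.png",im[...,::-1]); return im
E
python3 - <<'E'
from h import *
for c in("top","side"):
    shot(c,c+"0"); print(c,{k:np.round(v,3).tolist() for k,v in cams.camera_info(c).items() if not isinstance(v,str)}, -P(c)[1].T@P(c)[2])
    for n in("tray","large_square_grip","sanding_block_centre","small_square"):
        print(n,[(np.round(d["point"]).tolist(),round(d["conf"],2)) for d in nets.landmark_of(n,c)])
        print("  reg",[(np.round(d["point"]).tolist(),round(d["conf"],2),int(d["mask"].sum())) for d in nets.regions_of(n,c)])
E
```

```text
top {'fov_y': 43.378, 'cx': 317.626, 'cy': 202.25, 'R': [[-0.017, -1.0, 0.003], [-0.993, 0.017, -0.12], [0.12, -0.005, -0.993]], 't': [-0.038, 0.574, 1.478]} [ 0.39141099 -0.03954476  1.53665511]
tray [([310.0, 215.0], 0.96), ([229.0, 201.0], 0.22)]
  reg [([309.0, 217.0], 0.63, 2732)]
large_square_grip [([226.0, 201.0], 0.76)]
  reg [([227.0, 200.0], 0.6, 993)]
sanding_block_centre [([420.0, 261.0], 0.68), ([375.0, 260.0], 0.59), ([388.0, 228.0], 0.57)]
  reg [([376.0, 261.0], 0.9, 311), ([386.0, 224.0], 0.82, 380), ([419.0, 261.0], 0.63, 419)]
small_square [([240.0, 150.0], 0.68)]
  reg [([247.0, 143.0], 0.84, 407)]
side {'fov_y': 46.459, 'cx': 325.108, 'cy': 205.846, 'R': [[-0.947, -0.321, -0.006], [-0.2, 0.605, -0.771], [0.251, -0.729, -0.637]], 't': [0.529, 0.159, 1.333]} [0.19752537 1.04527649 0.97550946]
tray [([337.0, 218.0], 0.57)]
  reg [([338.0, 213.0], 0.61, 1829)]
large_square_grip [([294.0, 265.0], 0.78)]
  reg [([293.0, 267.0], 0.83, 1266)]
sanding_block_centre [([400.0, 163.0], 0.74), ([368.0, 174.0], 0.64), ([390.0, 185.0], 0.58)]
  reg [([392.0, 186.0], 0.98, 449), ([399.0, 160.0], 0.91, 397), ([366.0, 171.0], 0.6, 395)]
small_square [([246.0, 250.0], 0.62)]
  reg [([245.0, 241.0], 0.95, 387)]
```

View pics/top0.png

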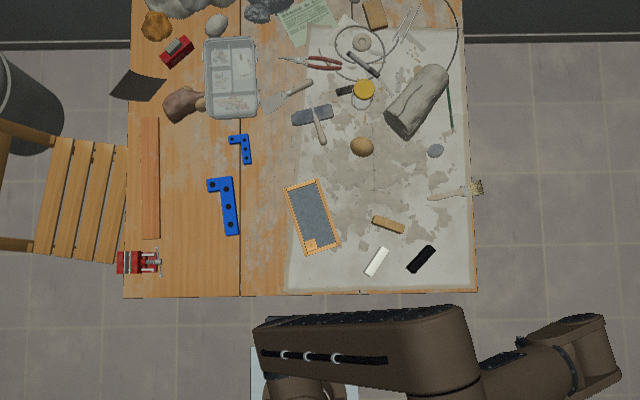

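View pics/side0.png

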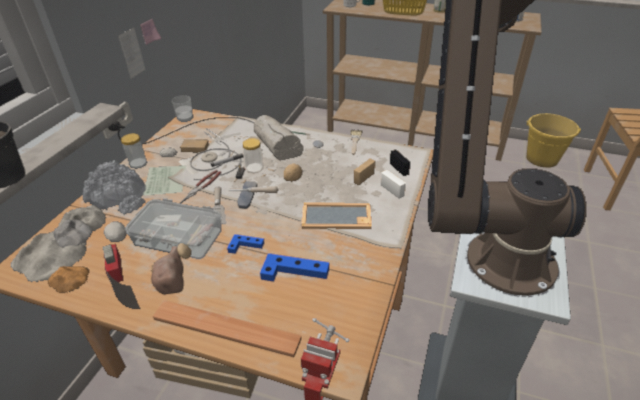

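Candidates, as pixels in the top view and then the side view:
- **Blue squares:** the large one is at (224,205) / (294,266). The small one is at (241,148) / (246,243), and it's the bystander.
- **Blocks:** tan at (388,225) / (365,171), white at (376,261) / (392,184), black at (420,259) / (400,162). There's also another wooden block at (375,14) in the top view.
- **Tray:** (312,217) / (337,215), with the step at the bottom left in the top view.

I choose the large blue L and the tan block. Next I fit the models to both views.

```bash
cat > fit.py <<'E'
from h import *
from scipy.optimize import minimize
S=4
def box(x0,x1,y0,y1,z0,z1): return np.array([[x,y,z] for x in(x0,x1) for y in(y0,y1) for z in(z0,z1)])
M={"large":[box(-20,20,-80,100,-15,15),box(-20,58,-80,-40,-15,15)],
   "block":[box(-13,13,-47.5,47.5,-29,29)],
   "tray":[box(-58,58,-109,109,0,14)]}
def rend(c,model,q):
    x,y,z,a=q; K,R,t=P(c); m=np.zeros((400*S,640*S),np.uint8)
    Rz=np.array([[np.cos(a),-np.sin(a),0],[np.sin(a),np.cos(a),0],[0,0,1]])
    for b in M[model]:
        v=(K@(R@(Rz@(b.T/1000)+np.array([[x],[y],[z]]))+t[:,None])); uv=(v[:2]/v[2]).T
        cv2.fillConvexPoly(m,cv2.convexHull(np.round(((uv+.5)*S-.5)*16).astype(np.int32)),1,shift=4)
    return cv2.resize(m.astype(np.float32),(640,400),interpolation=cv2.INTER_AREA)
def fit(model,masks,q0):
    def cost(p):
        q=q0+np.array(p)*[.01,.01,.01,.1]
        return sum(np.abs(rend(c,model,q)-m).sum()/m.sum() for c,m in masks.items())
    r=minimize(cost,[0]*4,method="Nelder-Mead",options=dict(initial_simplex=np.vstack([np.zeros(4),np.eye(4)]),maxiter=250,xatol=.01,fatol=1e-4))
    return q0+r.x*[.01,.01,.01,.1],r.fun
def blue(im):
    h=cv2.cvtColor(im,cv2.COLOR_RGB2HSV); return ((h[...,0]>100)&(h[...,0]<130)&(h[...,1]>120)).astype(np.uint8)
def near(b,p):
    n,l,s,ce=cv2.connectedComponentsWithStats(b); k=1+np.argmin(np.hypot(*(ce[1:]-p).T)+1000*(s[1:,4]<60)); return (l==k).astype(np.float32)
def net(n,c,p):
    return min(nets.regions_of(n,c),key=lambda d:np.hypot(*(np.array(d["point"])-p)))["mask"].astype(np.float32)
E
cat > a.py <<'E'
from fit import *
im={c:cams.read_camera(c) for c in("top","side")}
T={"large":[(224,205),(294,266)],"block":[(387,225),(366,171)],"tray":[(310,217),(338,214)]}
N={"block":"sanding_block_centre","tray":"tray"}
out=im["top"].copy(); out=cv2.resize(out,None,fx=3,fy=3); os_=cv2.resize(im["side"],None,fx=3,fy=3)
for k,(p,s) in T.items():
    mk={c:(near(blue(im[c]),u) if k=="large" else net(N[k],c,u)) for c,u in(("top",p),("side",s))}
    if k=="tray":
        for c in mk:  # fill hole
            cs,_=cv2.findContours(mk[c].astype(np.uint8),0,1); m=np.zeros((400,640),np.uint8); cv2.fillConvexPoly(m,cv2.convexHull(np.vstack(cs)),1); mk[c]=m.astype(np.float32)
    z={"large":.015,"block":.029,"tray":0}[k]
    w=ray("top",p,z)
    y=np.array(mk["top"].nonzero()[::-1]).T
    a0={"large":-1.5,"block":.3,"tray":-1.4}[k]
    if k!="large": # axis direction from minAreaRect
        pts=cv2.boxPoints(cv2.minAreaRect(y.astype(np.float32))); e=[ray("top",u,z) for u in pts]
        d=max((e[1]-e[0],e[2]-e[1]),key=np.linalg.norm); a0=np.arctan2(-d[0],d[1])
        if k=="tray" and d[0]>0: d=-d; a0=np.arctan2(-d[0],d[1])
    print(k,"start",w.round(3),round(a0,2))
    q,f=fit(k,mk,np.array([w[0],w[1],z,a0])); print(k,q.round(4),"deg",np.degrees(q[3]).round(1),"cost",round(f,3),[int(m.sum()) for m in mk.values()])
    for c,o in(("top",out),("side",os_)):
        r=(cv2.resize(rend(c,k,q),None,fx=3,fy=3)>.5).astype(np.uint8); cs,_=cv2.findContours(r,0,1); cv2.drawContours(o,cs,-1,(255,0,255),1)
import sys
cv2.imwrite(f"pics/{sys.argv[1]}.png",np.vstack([out[510:800,600:1320],os_[440:740,650:1370]])[...,::-1])
E
python3 a.py fit1
```

```text
large start [0.572 0.238 0.015] -1.5
large [ 0.5614  0.223   0.0144 -1.4253] deg -81.7 cost 0.942 [900, 1059]
block start [ 0.502 -0.255  0.029] 2.8
block [ 0.503  -0.2585  0.0285  2.8222] deg 161.7 cost 0.317 [310, 389]
tray start [ 0.533 -0.023  0.   ] 1.88
tray [ 0.5315 -0.027   0.0039  1.8794] deg 107.7 cost 0.085 [2807, 1950]
```

View pics/fit1.png

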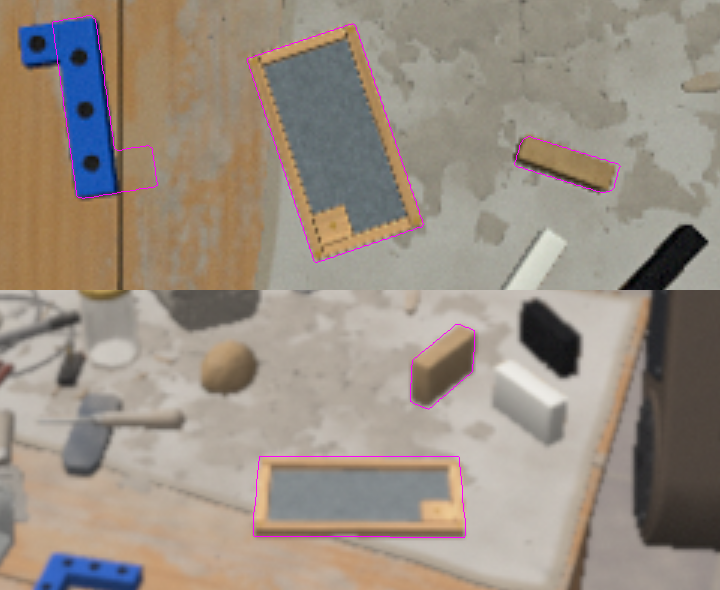

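The picture confirms the tray fit (centre around (335,140), step at (333,225)) and the tan block fit at (567,163). The large square was started the wrong way round, since its short arm is at the upper left (40,45). I'll refit it with yaw near +95°.

```bash
sed -i 's/"large":-1.5/"large":1.66/; s/^    print(k,"start".*$//' a.py
cat >> a.py <<'E'
    np.save(f"{k}.npy",q)
E
sed -i '$d' a.py; python3 a.py fit2 | grep large; python3 - <<'E'
from fit import *
c=get_obs(); print(c["tool_pos"],np.round(c["ee_rot"],3).tolist(),c["time"],c["contact_force"],c["gripper_width"])
E
```

```text
large [0.5801 0.2241 0.0164 1.6917] deg 96.9 cost 0.507 [897, 1062]
[ 0.20948419 -0.58884919  0.2483201 ] [[0.942, 0.335, -0.0], [0.335, -0.942, -0.0], [-0.0, 0.0, -1.0]] 1.5 [ 0.48723837 -0.47012424  0.76154535] 1.0010043472396266
```

```bash
python3 -c "
import cv2;i=cv2.imread('pics/fit2.png');cv2.imwrite('pics/fit2c.png',cv2.resize(i[0:290,0:300],None,fx=2,fy=2))"
```

```text
(no output)
```

View pics/fit2c.png

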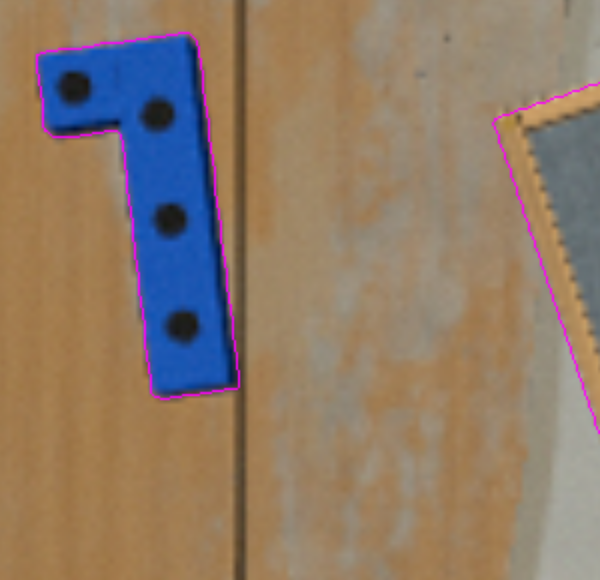

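The large square fits well: grip point (0.580, 0.224, 0.016), yaw 96.9°. The tray is at (0.5315, -0.027), yaw 107.7°. Now I move over the square.

```bash
python3 -m inch '[[3,2.6,0,0,0,0,8.5],[3,2.6,0,0,0,0,8.5],[3,2.6,0,0,0,0,8.5],[3,2.6,0,0,0,0,8.5],[3,2.6,0,0,0,0,8.5],[3,2.6,0,0,0,0,8.5],[3,2.6,0,0,0,0,8.5],[3,2.6,0,0,0,0,8.5]]' && python3 -m inch '[[0.8,3.8,0,0,0,-0.014,8.5],[0.8,3.8,0,0,0,-0.014,8.5],[0.8,3.8,0,0,0,-0.014,8.5],[0.8,3.8,0,0,0,-0.014,8.5],[0.8,3.8,0,0,0,-0.014,8.5],[0.8,3.8,0,0,0,-0.014,8.5],[0.8,3.8,0,0,0,-0.014,8.5],[0.8,3.8,0,0,0,-0.014,8.5],[0.8,3.8,-1,0,0,-0.014,8.5],[0.8,3.8,-1,0,0,-0.014,8.5],[0.8,3.8,-1,0,0,-0.014,8.5],[0.8,3.8,-1,0,0,-0.014,8.5],[0.8,3.8,-1,0,0,-0.014,8.5],[0.8,3.8,-1,0,0,-0.014,8.5],[0.8,3.8,-1,0,0,-0.014,8.5],[0.8,3.8,-1,0,0,-0.014,8.5],[0,0,0,0,0,0,8.5],[0,0,0,0,0,0,8.5]]'
```

```text
time: 2.17
tool_pos: [0.4508, -0.3793, 0.2485]
ee_rot: [[0.942, 0.335, 0.0], [0.335, -0.942, -0.0], [0.0, 0.0, -1.0]]
contact_force: [0.4, 0.3, 0.8]
gripper_width: 0.999
gripper_force: 0.0
time: 3.67
tool_pos: [0.5771, 0.2289, 0.1674]
ee_rot: [[0.993, 0.121, -0.001], [0.121, -0.993, -0.0], [-0.001, 0.0, -1.0]]
contact_force: [0.3, 0.4, -0.0]
gripper_width: 0.996
gripper_force: 0.0
```

```bash
python3 -m inch '[[0.3,-0.5,-2,0,0,0,8.5],[0,0,-3,0,0,0,8.5],[0,0,-3,0,0,0,8.5],[0,0,-3,0,0,0,8.5],[0,0,-1.5,0,0,0,8.5],[0,0,-1.3,0,0,0,8.5],[0,0,0,0,0,0,8.5]]' && python3 -m inch '[[0,0,0,0,0,0,3],[0,0,0,0,0,0,3],[0,0,0,0,0,0,3],[0,0,0,0,0,0,3],[0,0,0,0,0,0,3],[0,0,0,0,0,0,3],[0,0,0,0,0,0,3]]' 60
```

```text
time: 4.25
tool_pos: [0.5798, 0.2209, 0.0285]
ee_rot: [[0.993, 0.116, -0.003], [0.116, -0.993, -0.001], [-0.003, 0.001, -1.0]]
contact_force: [-0.7, 0.4, -0.3]
gripper_width: 0.996
gripper_force: 0.0
time: 4.83
tool_pos: [0.5811, 0.2222, 0.0319]
ee_rot: [[0.993, 0.118, 0.002], [0.118, -0.993, 0.0], [0.002, -0.0, -1.0]]
contact_force: [-0.7, -0.7, 7.4]
gripper_width: 0.452
gripper_force: 61.3
```

```bash
python3 -m inch '[[0,0,1,0,0,0,3],[0,0,2,0,0,0,3],[0,0,3,0,0,0,3],[0,0,3,0,0,0,3],[0,0,2,0,0,0,3],[0,0,0,0,0,0,3],[0,0,0,0,0,0,3]]'; python3 - <<'E'
from fit import *
from bench import robot
print(robot.finger_overhang, get_obs()["tool_pos"])
im={c:cams.read_camera(c) for c in("top","side")}
cv2.imwrite("pics/held.png",np.hstack([cv2.resize(im["side"][180:320,200:340],None,fx=2.8,fy=2.8),cv2.resize(im["top"][130:270,150:290],None,fx=2.8,fy=2.8)])[...,::-1])
E
```

```text
time: 5.42
tool_pos: [0.5806, 0.2223, 0.1418]
ee_rot: [[0.993, 0.118, 0.002], [0.118, -0.993, 0.001], [0.002, -0.0, -1.0]]
contact_force: [-0.4, 0.0, -3.2]
gripper_width: 0.45
gripper_force: 60.9
0.017 [0.58063963 0.22227973 0.14178436]
```

View pics/held.png

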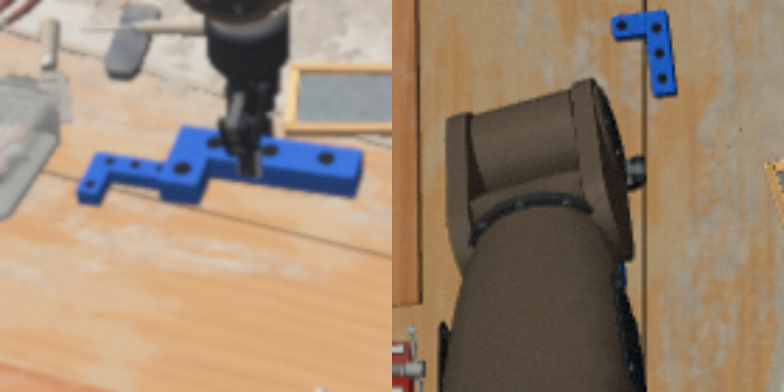

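The square is held level, but the near fingertip looks close to its bottom edge. I'll check the tip depth against the rim clearance with a zoomed side view.

```bash
python3 - <<'E'
from fit import *
im=cv2.imread("pics/held.png")  # unused
s=cams.read_camera("side"); o=get_obs(); p=o["tool_pos"]; R=np.array(o["ee_rot"])
x0,y0,k=255,215,9
z=cv2.resize(s[y0:y0+50,x0:x0+80],None,fx=k,fy=k,interpolation=cv2.INTER_CUBIC)
def dr(X,c):
    u=(proj("side",X)-[x0,y0]+.5)*k; cv2.circle(z,tuple(int(v) for v in u),3,c,-1)
for d in(.012,.017,.022,.027,.032):
  for e in(-.011,.011):
    dr(p+R@[e,-.020,d],(255,255,0) if d!=.017 else (255,0,0))
q=[p[0],p[1]+.000,.0159+p[2]-.0319,np.radians(96.8)]
r=cv2.resize(rend("side","large",q)[y0:y0+50,x0:x0+80],None,fx=k,fy=k); cs,_=cv2.findContours((r>.5).astype(np.uint8),0,1); cv2.drawContours(z,cs,-1,(255,0,255),1)
cv2.imwrite("pics/tip.png",z[...,::-1])
E
```

```text
(no output)
```

View pics/tip.png

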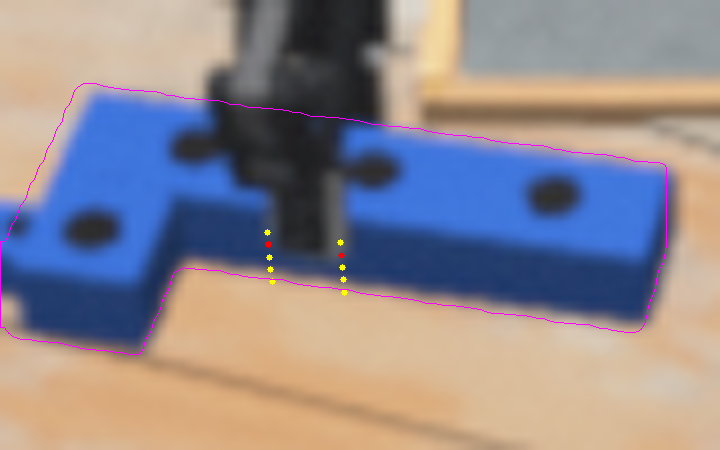

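The tips end about 17 mm below the TCP, roughly 13 mm above the square's underside, so they clear the 8 mm rim. Next I carry it over the tray.

```bash
python3 -m inch '[[-0.4,-3.3,0,0,0,0.024,3],[-0.4,-3.3,0,0,0,0.024,3],[-0.4,-3.3,0,0,0,0.024,3],[-0.4,-3.3,0,0,0,0.024,3],[-0.4,-3.3,0,0,0,0.024,3],[-0.4,-3.3,0,0,0,0.024,3],[-0.4,-3.3,0,0,0,0.024,3],[-0.5,-3.3,0,0,0,0.022,3],[0,0,-2.5,0,0,0,3],[0,0,-2.5,0,0,0,3],[0,0,-2,0,0,0,3],[0,0,0,0,0,0,3],[0,0,0,0,0,0,3]]'; python3 - <<'E'
from fit import *
s=shot("side","over"); o=get_obs(); p=o["tool_pos"]; print(p)
m=near(blue(s),proj("side",p)); q0=np.array([p[0],p[1],p[2]-.0155,np.radians(107.7)])
f=rend("side","large",q0); print(m.sum(),f.sum(),np.abs(f-m).sum())
k=3; z=cv2.resize(s[150:290,230:470],None,fx=k,fy=k,interpolation=cv2.INTER_CUBIC)
def dr(n,q,c):
    r=cv2.resize(rend("side",n,q)[150:290,230:470],None,fx=k,fy=k); cs,_=cv2.findContours((r>.5).astype(np.uint8),0,1); cv2.drawContours(z,cs,-1,c,1)
dr("large",q0,(255,0,255)); dr("tray",[.5315,-.027,0.0,1.8794],(255,255,0))
cv2.imwrite("pics/over_c.png",z[...,::-1])
E
```

```text
time: 6.65
tool_pos: [0.5468, -0.0417, 0.0691]
ee_rot: [[0.953, 0.303, -0.003], [0.303, -0.953, 0.001], [-0.003, -0.002, -1.0]]
contact_force: [0.7, 0.3, -1.9]
gripper_width: 0.452
gripper_force: 61.2
[ 0.54745368 -0.04173526  0.07017467]
724.0 1018.25 309.75
```

View pics/over_c.png

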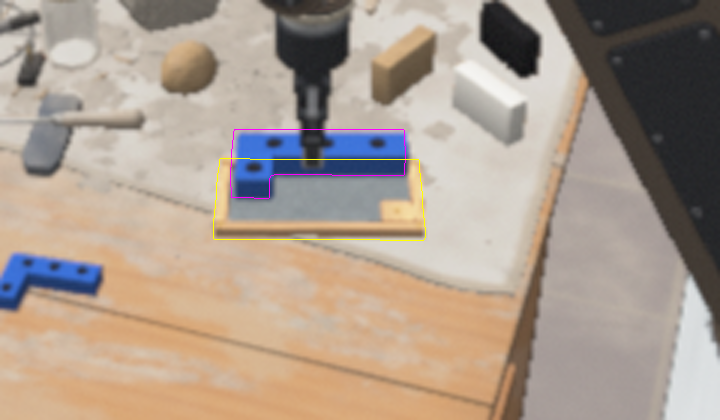

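The held square and tray outlines agree with the plan, so I lower it and release.

```bash
python3 -m inch '[[0.1,0,-1.2,0,0,0,3],[0,0,-1,0,0,0,3],[0,0,-0.6,0,0,0,3],[0,0,-0.4,0,0,0,3],[0,0,0,0,0,0,3],[0,0,0,0,0,0,3]]'; python3 - <<'E'
from fit import *
s=cams.read_camera("side"); p=get_obs()["tool_pos"]
m=near(blue(s),proj("side",p))
for z in(.021,.024,.027): print(z,fit("large",{"side":m},np.array([.547,-.042,z,1.88])))
E
```

```text
time: 7.2
tool_pos: [0.5485, -0.0418, 0.0382]
ee_rot: [[0.953, 0.303, 0.0], [0.303, -0.953, -0.0], [0.0, 0.0, -1.0]]
contact_force: [0.3, 0.4, -1.8]
gripper_width: 0.453
gripper_force: 61.3
0.021 (array([ 0.54724383, -0.04445166,  0.01776115,  1.90976638]), np.float64(0.376748263835907))
0.024 (array([ 0.54691767, -0.0421715 ,  0.0213482 ,  1.92949927]), np.float64(0.38111889362335205))
0.027 (array([ 0.5528611 , -0.06532603,  0.00497777,  1.88925145]), np.float64(0.3312937021255493))
```

```bash
python3 -m inch '[[0,0,-0.15,0,0,0,3],[0,0,-0.15,0,0,0,3],[0,0,0,0,0,0,3]]' && python3 -m inch '[[0,0,0,0,0,0,4.6],[0,0,0,0,0,0,5],[0,0,0,0,0,0,6],[0,0,0.2,0,0,0,7],[0,0,0.5,0,0,0,8.5],[0,0,1,0,0,0,8.5],[0,0,3,0,0,0,8.5],[0,0,3,0,0,0,8.5],[0,0,3,0,0,0,8.5],[0,0,0,0,0,0,8.5]]'
```

```text
time: 7.5
tool_pos: [0.5486, -0.0419, 0.0378]
ee_rot: [[0.953, 0.303, 0.002], [0.303, -0.953, -0.0], [0.001, 0.001, -1.0]]
contact_force: [-10.6, 1.2, 32.9]
gripper_width: 0.448
gripper_force: 65.5
time: 8.33
tool_pos: [0.5504, -0.0422, 0.1481]
ee_rot: [[0.953, 0.303, 0.008], [0.303, -0.953, -0.002], [0.007, 0.004, -1.0]]
contact_force: [0.9, 0.0, 1.0]
gripper_width: 0.994
gripper_force: 0.0
```

```bash
python3 -m inch '[[-0.5,-2.4,0,0,0,0.105,8.5],[-0.5,-2.4,0,0,0,0.105,8.5],[-0.5,-2.4,0,0,0,0.105,8.5],[-0.5,-2.4,0,0,0,0.105,8.5],[-0.5,-2.4,0,0,0,0.105,8.5],[-0.5,-2.4,0,0,0,0.105,8.5],[-0.5,-2.4,0,0,0,0.105,8.5],[-0.5,-2.4,0,0,0,0.105,8.5],[-0.6,-2.4,0,0,0,0.102,8.5],[0,0,0,0,0,0,8.5],[0,0,0,0,0,0,8.5]]'; python3 - <<'E'
from fit import *
im={c:cams.read_camera(c) for c in("top","side")}
m={c:near(blue(im[c]),proj(c,[.547,-.042,.021])) for c in im}
print([int(v.sum()) for v in m.values()])
for mm in(m,{"top":m["top"]}): print(fit("large",mm,np.array([.547,-.042,.021,1.88])))
print(get_obs()["tool_pos"])
cv2.imwrite("pics/placed.png",np.hstack([cv2.resize(im["side"][150:270,260:400],None,fx=2.8,fy=2.8),cv2.resize(im["top"][160:280,260:400],None,fx=2.8,fy=2.8)])[...,::-1])
E
```

```text
time: 9.25
tool_pos: [0.5021, -0.2587, 0.1426]
ee_rot: [[0.319, 0.948, 0.0], [0.948, -0.319, -0.0], [0.0, 0.0, -1.0]]
contact_force: [-0.4, 0.8, 0.4]
gripper_width: 0.992
gripper_force: 0.0
[894, 802]
(array([ 0.54727885, -0.04053654,  0.0214698 ,  1.87701318]), np.float64(0.39442047476768494))
(array([ 0.54860042, -0.0404361 ,  0.01812059,  1.87844251]), np.float64(0.1446448564529419))
[ 0.50247844 -0.25723288  0.14248494]
```

View pics/placed.png

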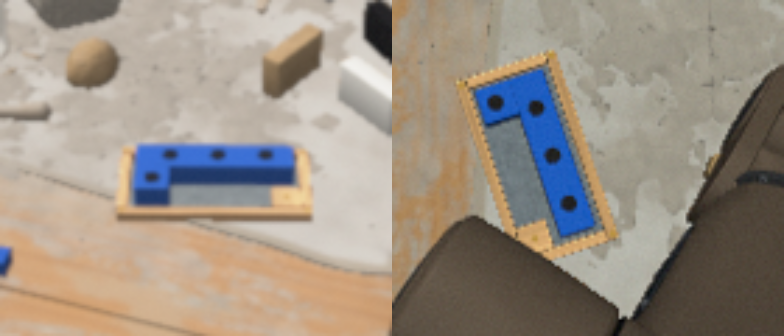

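The square is seated flat in the tray with the step clear at the lower left; the fitted z of 0.0215 matches the expected 0.021. The block is next.

```bash
python3 -m inch '[[0.1,-0.1,-2,0,0,0,8.5],[0,0,-2.5,0,0,0,8.5],[0,0,-2.5,0,0,0,8.5],[0,0,-1.5,0,0,0,8.5],[0,0,-0.5,0,0,0,8.5],[0,0,0,0,0,0,8.5]]' && python3 -m inch '[[0,0,0,0,0,0,1.8],[0,0,0,0,0,0,1.8],[0,0,0,0,0,0,1.8],[0,0,0,0,0,0,1.8],[0,0,0,0,0,0,1.8],[0,0,0,0,0,0,1.8],[0,0,0,0,0,0,1.8],[0,0,0,0,0,0,1.8]]' 40 && python3 -m inch '[[0,0,1,0,0,0,1.8],[0,0,2,0,0,0,1.8],[0,0,3,0,0,0,1.8],[0,0,2,0,0,0,1.8],[0,0,0,0,0,0,1.8],[0,0,0,0,0,0,1.8]]'; python3 - <<'E'
from fit import *
s=cams.read_camera("side"); o=get_obs(); p=o["tool_pos"]; print(p)
d=nets.regions_of("sanding_block_centre","side"); print([(np.round(e["point"]),round(e["conf"],2),int(e["mask"].sum())) for e in d])
k=4; pc=proj("side",p).astype(int); x0,y0=pc[0]-60,pc[1]-50
z=cv2.resize(s[y0:y0+110,x0:x0+130],None,fx=k,fy=k,interpolation=cv2.INTER_CUBIC)
r=cv2.resize(rend("side","block",[p[0],p[1],p[2]-.024,np.radians(161.4)])[y0:y0+110,x0:x0+130],None,fx=k,fy=k); cs,_=cv2.findContours((r>.5).astype(np.uint8),0,1); cv2.drawContours(z,cs,-1,(255,0,255),1)
cv2.imwrite("pics/blk.png",z[...,::-1])
E
```

```text
time: 9.85
tool_pos: [0.5034, -0.2577, 0.0515]
ee_rot: [[0.315, 0.949, -0.002], [0.949, -0.315, 0.001], [0.001, -0.002, -1.0]]
contact_force: [0.2, -0.7, 0.7]
gripper_width: 0.994
gripper_force: 0.0
time: 10.52
tool_pos: [0.5037, -0.2589, 0.0531]
ee_rot: [[0.316, 0.949, 0.001], [0.949, -0.316, -0.0], [-0.0, 0.001, -1.0]]
contact_force: [-0.8, 1.8, 6.5]
gripper_width: 0.296
gripper_force: 40.4
time: 11.02
tool_pos: [0.5037, -0.259, 0.1337]
ee_rot: [[0.316, 0.949, 0.002], [0.949, -0.316, -0.001], [-0.001, 0.002, -1.0]]
contact_force: [-0.6, -0.5, -0.5]
gripper_width: 0.294
gripper_force: 39.7
[ 0.50330737 -0.25875014  0.13252571]
[(array([398., 162.]), 0.79, 351), (array([391., 182.]), 0.59, 477), (array([367., 153.]), 0.51, 302)]
```

View pics/blk.png

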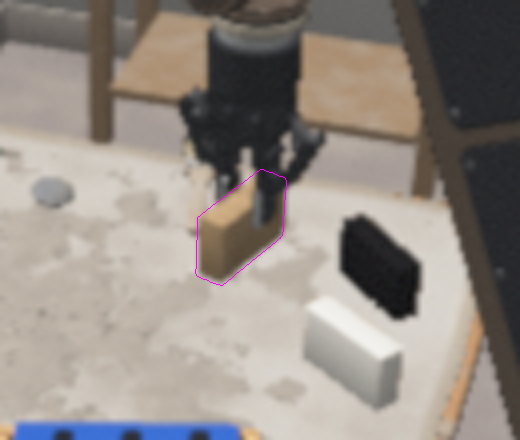

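The block is held level by its top, about where the outline predicts. I carry it over the gap.

```bash
python3 -m inch '[[0.16,2.8,0,0,0,-0.105,1.8],[0.16,2.8,0,0,0,-0.105,1.8],[0.16,2.8,0,0,0,-0.105,1.8],[0.16,2.8,0,0,0,-0.105,1.8],[0.16,2.8,0,0,0,-0.105,1.8],[0.16,2.8,0,0,0,-0.105,1.8],[0.16,2.8,0,0,0,-0.105,1.8],[0.16,2.8,0,0,0,-0.105,1.8],[0.16,2.9,0,0,0,-0.1,1.8],[0,0,-2,0,0,0,1.8],[0,0,-0.5,0,0,0,1.8],[0,0,0,0,0,0,1.8],[0,0,0,0,0,0,1.8]]'; python3 - <<'E'
from fit import *
s=cams.read_camera("side"); o=get_obs(); p=o["tool_pos"]; print(p)
k=4; x0,y0=270,140
z=cv2.resize(s[y0:y0+110,x0:x0+130],None,fx=k,fy=k,interpolation=cv2.INTER_CUBIC)
def dr(n,q,c):
    r=cv2.resize(rend("side",n,q)[y0:y0+110,x0:x0+130],None,fx=k,fy=k); cs,_=cv2.findContours((r>.5).astype(np.uint8),0,1); cv2.drawContours(z,cs,-1,c,1)
dr("block",[p[0],p[1],p[2]-.023,np.radians(107.7)],(255,0,255)); dr("block",[.5177,-.0067,.035,np.radians(107.7)],(255,255,0))
cv2.imwrite("pics/blk2.png",z[...,::-1])
E
```

```text
time: 12.2
tool_pos: [0.5176, -0.0064, 0.1067]
ee_rot: [[0.952, 0.305, -0.002], [0.305, -0.952, 0.0], [-0.002, -0.001, -1.0]]
contact_force: [0.4, -1.1, -1.0]
gripper_width: 0.3
gripper_force: 39.7
[ 0.51790889 -0.00656447  0.10724345]
```

View pics/blk2.png

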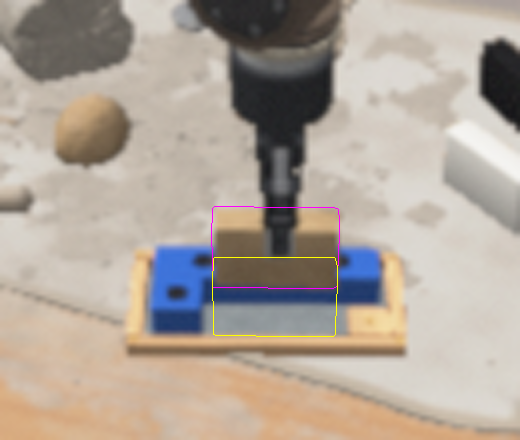

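The block is aligned: the target outline sits in the gap between the short arm (203,310) and the step (350,320). I lower it most of the way and then ease it down.

```bash
python3 -m inch '[[0,0,-1.5,0,0,0,1.8],[0,0,-1.5,0,0,0,1.8],[0,0,-1,0,0,0,1.8],[0,0,-0.5,0,0,0,1.8],[0,0,0,0,0,0,1.8],[0,0,0,0,0,0,1.8]]' && python3 -m inch '[[0,0,-0.15,0,0,0,1.8],[0,0,-0.15,0,0,0,1.8],[0,0,0,0,0,0,1.8]]'
```

```text
time: 12.75
tool_pos: [0.518, -0.0061, 0.0626]
ee_rot: [[0.952, 0.305, -0.0], [0.305, -0.952, -0.0], [-0.0, 0.0, -1.0]]
contact_force: [-0.3, -1.0, -0.8]
gripper_width: 0.296
gripper_force: 39.7
time: 13.0
tool_pos: [0.518, -0.0058, 0.0596]
ee_rot: [[0.952, 0.305, 0.0], [0.305, -0.952, -0.0], [0.0, 0.0, -1.0]]
contact_force: [0.3, 0.1, -0.9]
gripper_width: 0.296
gripper_force: 39.7
```

```bash
python3 -m inch '[[0,0,-0.1,0,0,0,1.8],[0,0,0,0,0,0,1.8]]'; python3 -m inch '[[0,0,-0.05,0,0,0,1.8],[0,0,0,0,0,0,1.8]]'
```

```text
time: 13.17
tool_pos: [0.5183, -0.0059, 0.0589]
ee_rot: [[0.952, 0.305, 0.001], [0.305, -0.952, -0.0], [0.001, 0.001, -1.0]]
contact_force: [-0.2, -0.3, 4.9]
gripper_width: 0.3
gripper_force: 38.9
time: 13.33
tool_pos: [0.5183, -0.006, 0.0589]
ee_rot: [[0.952, 0.305, 0.002], [0.305, -0.952, -0.0], [0.001, 0.001, -1.0]]
contact_force: [-1.8, -1.1, 11.5]
gripper_width: 0.297
gripper_force: 39.6
```

```bash
python3 -m inch '[[0,0,0,0,0,0,3.2],[0,0,0,0,0,0,4],[0,0,0,0,0,0,5],[0,0,0,0,0,0,5],[0,0,0,0,0,0,5],[0,0,1,0,0,0,5],[0,0,2,0,0,0,5],[0,0,3,0,0,0,5],[0,0,3,0,0,0,5],[0,0,3,0,0,0,5]]' && python3 -m inch '[[0,-3.5,0.5,0,0,0,5],[0,-3.5,0.5,0,0,0,5],[0,-3.5,0.5,0,0,0,5],[0,-3.5,0.5,0,0,0,5],[0,-3.5,0.5,0,0,0,5],[0,-3.5,0,0,0,0,5],[0,-3.5,0,0,0,0,5],[0,-3.5,0,0,0,0,5],[0,0,0,0,0,0,5],[0,0,0,0,0,0,5]]'; python3 - <<'E'
from fit import *
im={c:cams.read_camera(c) for c in("top","side")}
m={c:net("sanding_block_centre",c,proj(c,[.518,-.006,.035])) for c in im}
q,f=fit("block",m,np.array([.518,-.006,.035,1.88]))
a=1.8794; d=np.array([[np.cos(a),np.sin(a)],[-np.sin(a),np.cos(a)]])@(q[:2]-[.5315,-.027]); print(q,f,"in tray",d)
cv2.imwrite("pics/end.png",np.hstack([cv2.resize(im["side"][150:270,260:400],None,fx=2.8,fy=2.8),cv2.resize(im["top"][160:280,260:400],None,fx=2.8,fy=2.8)])[...,::-1])
E
```

```text
time: 14.17
tool_pos: [0.5176, -0.0058, 0.1797]
ee_rot: [[0.952, 0.305, -0.0], [0.305, -0.952, -0.0], [-0.0, -0.0, -1.0]]
contact_force: [0.3, -0.4, 0.5]
gripper_width: 0.587
gripper_force: 0.0
time: 15.0
tool_pos: [0.5174, -0.2873, 0.2031]
ee_rot: [[0.953, 0.302, -0.0], [0.302, -0.953, -0.0], [-0.0, 0.0, -1.0]]
contact_force: [0.2, 1.3, -0.8]
gripper_width: 0.585
gripper_force: 0.0
[ 0.51602232 -0.00482547  0.03875529  1.87104584] 0.24089163541793823 in tray [0.02582799 0.00801146]
```

View pics/end.png

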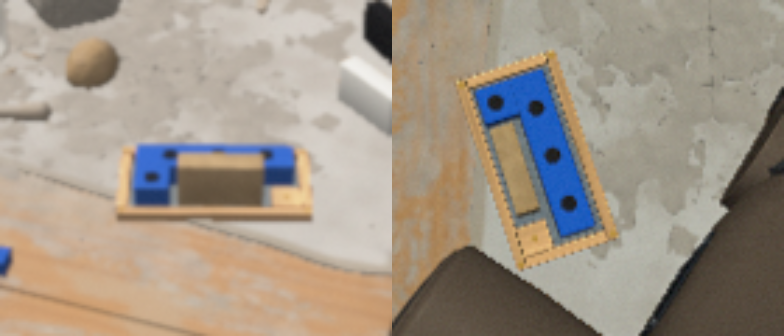

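The picture shows the square flat and the block upright in the gap, at side view (220,180) and top view (515,165). The TCP height at contact was 5.8 mm above the pickup height, which matches the 6 mm tray floor. I'm handing it in.

```bash
python3 -c "
from bench import sign_off; print(sign_off())"
```

```text
the job is handed in; nothing more can be done
None
```

I handed the job in at about 15 s: the large square lies flat in the tray, the cork block stands on its long edge in the gap with both let go, and I never went near the small square; the hand-in gave no verdict.

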